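Index the reagent turntable to bring the tall bottle to the barcode reader

TASK

The tall bottle stands in the nest next to the one at the barcode reader. With the fingertips press the turntable's indexing plunger right in and turn the table one hole on, whichever way brings the tall bottle in front of the reader, then let the plunger spring back up fully into that hole. Lift or carry nothing, keep the bottles upright in their nests, leave the other things on the bench alone, and finish clear of everything.

Things in the scene. Friction and masses are not known exactly. Their poses are not given: they have to be found in the camera images.
- indexer: fixed housing of the indexing turntable: white drum 260 mm across, 40 mm high, with a grey barcode reader (131 mm high) on a bracket at its rim. Origin on the turning axis at bench level, z up, +x pointing from the axis to the reader. Its steel index plate has six round holes 60 degrees apart (0, 60, 120 ... from +x) on a circle of radius 105 mm, joined by a narrower ring slot
- deck_centre (a point): centre of the turning table's aluminium deck, on the turning axis, 53 mm above the bench. The deck is 166 mm across, with six white ring nests (inner 41 mm, outer 47 mm across, 12 mm high) 60 degrees apart on a circle of radius 58 mm, five of them holding bottles, and an ear that carries the plunger. It weighs about 0.9 kg
- carousel (a joint): angle of the turning table on its housing, rad: 0 at the start, locked in a hole; positive counter-clockwise seen from above; the next holes are at +1.047 and -1.047. Turns with slight friction (about 0.06 N m) and stays where it is left
- plunger (a joint): travel of the indexing plunger, m: 0 fully up, locked in a hole (about 1 mm play either way); 0.014 fully in, at its stop. Slides straight down on a spring, 3 N at first, 7.5 N fully in. Pressed beyond 0.0095 its collar is under the plate and the table turns. Let go between holes it rides under the plate, 0.0095 in, and springs up to 0 when a hole comes, centring itself from 3 mm off
- knob_top (a point): centre of the top of the plunger's black round knob: 36 mm across, flat on 30 mm, 15 mm tall, over a steel boss 32 mm across and 70 mm high. 100 mm above the bench when up, 86 mm fully in; 105 mm from the turning axis, at the start opposite the reader; goes round with the table. The nest beside it is empty. Pressing on it gives enough friction to push the table round
- read_spot (a point): fixed point in front of the reader: 58 mm from the turning axis on the housing's +x axis, at deck height (53 mm). A bottle in the nest that stops there has its origin here
- bottle_tall: the one tall bottle: white with a grey screw cap, 37 mm across, 110 mm tall, about 100 g; origin at the centre of its underside, z up. At the start in the nest 60 degrees to one side or the other of the read spot
- bottle_a: short white bottle with a grey screw cap, 37 mm across, 70 mm tall, about 60 g; origin at the centre of its underside, z up. At the start in the nest at the reader
- bottle_b: short white bottle with a grey screw cap, 37 mm across, 70 mm tall, about 60 g; origin at the centre of its underside, z up. At the start in the other nest beside the one at the reader
- bottle_c: short white bottle with a grey screw cap, 37 mm across, 70 mm tall, about 60 g; origin at the centre of its underside, z up. In a nest farther round
- bottle_d: short white bottle with a grey screw cap, 37 mm across, 70 mm tall, about 60 g; origin at the centre of its underside, z up. In a nest farther round
- spare_bottle: short white bottle with a grey screw cap, 37 mm across, 70 mm tall, about 60 g; origin at the centre of its underside, z up. Stands on the bench beside the turntable; not part of the job
- petri_dish: pale flat covered dish 92 mm across, 15 mm tall, on the bench; origin at the centre of its underside; not part of the job
- marker: blue marker pen with a black cap, 127 mm long, 15 mm thick, lying on the bench along its x axis; origin at its middle on the bench; not part of the job
- tablet_jar_a: white jar with a white lid, 62 mm across, 106 mm tall; origin at the centre of its underside; not part of the job
- tablet_jar_b: white jar like the other, 62 mm across, 106 mm tall; origin at the centre of its underside; not part of the job
- tip_box: blue box with a clear lid, 122 x 84 x 63 mm; origin at the centre of its underside; not part of the job
- beaker: open glass beaker, 62 mm across, 85 mm tall; origin at the centre of its underside; not part of the job

How it is judged:
On the way, in this order (a step that is already met when the one before it is completed fails the run):
1. the plunger is pressed right in, so that the table is free (value of joint plunger above 0.009 m), for 0.05 s.
2. the table stands at the hole that puts the tall bottle before the reader and the plunger has sprung up into it (horizontal distance between bottle_tall and read_spot below 0.006 m and value of joint plunger below 0.002 m), for 0.2 s.
At the end, for the whole second after the job is handed in: The tall bottle is upright within 6 mm of the point in front of the reader, the plunger is up in the hole (within 2 mm of fully up), the table is at rest, and all five bottles stand upright (within 7 degrees) on the floor of their nests (within 4 mm) (all of step 2 and velocity of joint carousel between -0.02 and 0.02 rad/s and angle between each of bottle_tall, bottle_a, bottle_b, bottle_c, bottle_d's own z axis and vertical below 0.12 rad and height (world z) of each of bottle_tall, bottle_a, bottle_b, bottle_c, bottle_d below 0.057 m and linear speed of bottle_tall below 0.01 m/s); the robot touches nothing.
It fails at once if a bottle is lifted out of its nest or tipped over (height (world z) of any of bottle_tall, bottle_a, bottle_b, bottle_c, bottle_d above 0.063 m or angle between any of bottle_tall, bottle_a, bottle_b, bottle_c, bottle_d's own z axis and vertical above 0.4 rad).
It fails at once if something else on the bench is moved by more than 15 mm (distance of any of spare_bottle, petri_dish, marker, tablet_jar_a, tablet_jar_b, tip_box, beaker from where it was at the start of the episode above 0.015 m).
It also fails if it takes over 38 s, if anything falls off the work surface, if the arm or the gripper's body presses on something with over 40 N, if the wrist force passes 120 N, or if a joint passes its speed limit or range.

ROBOT

A 6-joint arm with a two-finger parallel gripper is mounted at the origin on the work surface. World frame = base frame: x ahead of the robot, y to its left, z up, the work surface at z = 0. Lengths are in m, angles in rad, forces in N, time in s.
With the tool pointing down it reaches from about 0.375 to 0.975 m from the base axis. Payload 3.8 kg.
Tool frame: the origin (TCP) lies midway between the tips of the shut fingers; the grasp point (between the pads) lies 19 mm behind it; x points along the fingers, y is the direction in which the jaws open and shut, and the axes are right-handed (so a half turn about x gives the same grasp; the last joint's range is limited). The gripper opens to 88 mm and grips with 3 to 60 N. Pads are 18 mm wide; open, the fingers measure 123 mm over their backs; the gripper's body (75 mm by 187 mm) begins 45 mm behind the grasp point.
Start: joints at [-1.343, 0.264, 1.604, -0, 1.274, -0.037], TCP at [0.177, -0.651, 0.239] pointing down, gripper open.
Joint ranges: [-2.63, 2.63], [-0.94, 2.18], [0.31, 2.57], [-1.31, 4.45], [0, 2.66], [-2.55, 2.55]. Speed limits (rad/s): [2.57, 2.57, 3.14, 3.14, 3.14, 3.14].

INTERFACE

Orientations are given as a rotation vector (axis times angle).
In Python, from cell import manip, inverse_kinematics, cams, order gives the robot as it stands. Calls block until the motion is done:
- manip.move_pose(position, orientation): joint-space move of the TCP to a pose.
- manip.move_linear(position, rate=0.15, rot=None): straight line of the TCP; rot=None keeps the orientation; rate is the mean speed in m/s.
- manip.set_joints(angles): joint-space move.
- manip.set_gripper(opening, force=None): finger opening in m; force is the grip in N (None keeps the last); returns when the fingers have stopped.
- manip.dwell(seconds).
- inverse_kinematics(position, orientation): joint angles nearest the present ones, or None.
- manip.state(): the state.
- cams.capture(name): name is "scene" or "top" or "wrist"; returns a dict with "image" (420x560x3 uint8, blue, green, red), "z_map" (420x560 float32, m along the optical axis (not along the pixel's ray), 0 where there is no reading), "intrinsics" (3x3 intrinsics, pixels), "position" and "orientation" of the camera in the world; the wrist camera has in their place "T_tool_cam" (4x4, takes a point from camera to tool coordinates, whose origin is the TCP and whose axes are the tool frame's). Camera axes: x right, y down, z forward; pixel columns grow to the right and rows downward; lengths in m; the calibration is good to about 2 mm. A picture is of the moment at which its call begins: read the wrist's pose just before it.
A pose or a line that the arm cannot do raises manip.IKError and nothing moves.
- order.close_job(): hands the job in, once; it reports no verdict.
The state is a dict: "clock": time; "joint_pos": joint angles; "joint_velocities": joint speeds; "tau": joint torques, N m; "tool_pos": TCP position; "tcp_rot": TCP orientation; "contact_force": force on the tool from outside, world axes, zero at the start; "moment": the same for the moment, N m; "gripper_width": finger opening in m.
Only numpy, scipy, OpenCV 4.12 (cv2) and the standard library are available. Lean on these libraries where they do the work, as an engineer would, in place of code of your own. Each camera call takes 0.05 s, during which the arm holds its last target.

## Working session

There is one attempt and no reset: what is moved stays moved. The work goes in short steps, each a Python script; the robot and the scene stay as the last script left them, time stands still between calls to the robot, and variables do not carry over. Pictures are saved under pics/ and viewed, and the job is handed in when it is done.

```bash
mkdir -p pics; ls; python3 - <<'E'
from cell import manip,cams
import cv2,numpy as np
for n in("scene","top"):
    c=cams.capture(n);cv2.imwrite(f"pics/{n}1.png",c["image"]);np.savez(f"{n}1.npz",**c)
    print(n,c["intrinsics"].tolist(),c["position"],c["orientation"])
s=manip.state();print(s["clock"],s["tool_pos"],s["tcp_rot"],s["contact_force"],s["gripper_width"])
E
```

```text
pics
scene [[464.6237410332283, 0.0, 279.3637049189277], [0.0, 464.6237410332283, 217.39843966492495], [0.0, 0.0, 1.0]] [ 0.98167828 -0.65412865  1.147075  ] [-2.41464631 -0.72678774  0.2298323 ]
top [[532.8712752797461, 0.0, 282.3736402067202], [0.0, 532.8712752797461, 210.56676857498036], [0.0, 0.0, 1.0]] [ 0.34498528 -0.00570574  1.91407187] [-2.15022023  2.19412328 -0.11035842]
0.1 [ 0.17653308 -0.65087687  0.23754128] [ 2.08067951  0.2791692  -2.08104037] [ 0.01262079 -0.17929386 -0.53742111] 0.08800071873484386
```

View pics/scene1.png

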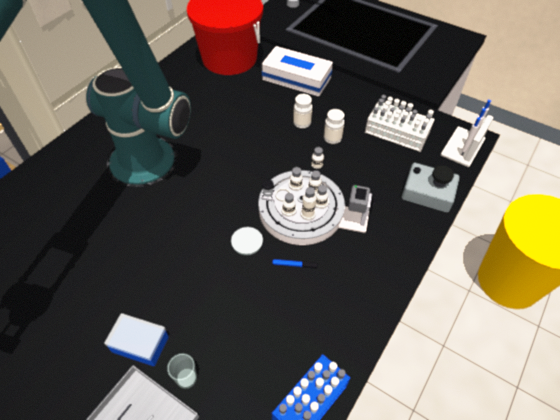

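View pics/top1.png

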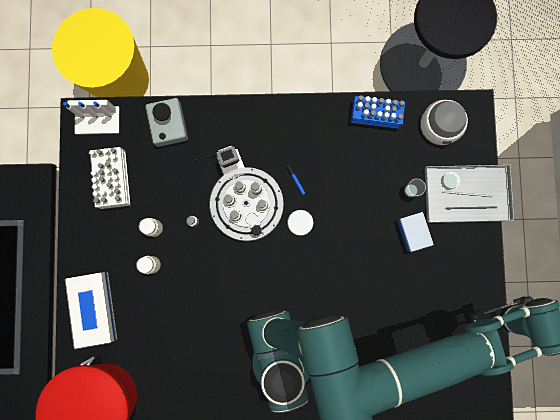

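The turntable is at about (246,203) in the top view, the reader at (229,155) and the knob at (256,230). Next I'll deproject these and zoom in.

```bash
cat > h.py <<'E'
import numpy as np,cv2
from scipy.spatial.transform import Rotation as R
def cloud(c,T=None):
    z=c["z_map"];K=c["intrinsics"];v,u=np.mgrid[:z.shape[0],:z.shape[1]]
    P=np.stack([(u-K[0,2])/K[0,0]*z,(v-K[1,2])/K[1,1]*z,z],-1)
    if T is None: return P@R.from_rotvec(c["orientation"]).as_matrix().T+c["position"]
    return P@T[:3,:3].T+T[:3,3]
E
python3 - <<'E'
from h import *
c=dict(np.load("top1.npz"));P=cloud(c)
print("bench",np.median(P[250:300,150:250,2]))
im=c["image"][140:260,180:320];cv2.imwrite("pics/topz.png",cv2.resize(im,None,fx=5.5,fy=5,interpolation=cv2.INTER_CUBIC))
for u,v in [(246,203),(229,155),(256,230),(300,222),(192,221)]: print(u,v,P[v,u].round(3))
# drum top / outline : points 0.02..0.045 high near
Q=P[140:260,190:310].reshape(-1,3)
m=(Q[:,2]>.030)&(Q[:,2]<.048);q=Q[m]
c0=np.array(P[203,246,:2]);
r=np.hypot(*(q[:,:2]-c0).T);q=q[r<.15]
(cx,cy),rad=cv2.minEnclosingCircle(q[:,:2].astype(np.float32)*1000);print("drum",cx,cy,rad,np.median(q[:,2]))
from scipy.ndimage import label
H=P[...,2].copy();sub=np.zeros_like(H,bool);sub[140:260,180:320]=True
for lo,hi in((.09,.108),(.112,.135),(.135,.18)):
    L,n=label((H>lo)&(H<hi)&sub)
    for i in range(1,n+1):
        p=P[L==i]
        if len(p)>8:print(lo,len(p),p.mean(0).round(3),p.max(0).round(3),p.min(0).round(3))
s=dict(np.load("scene1.npz"));im=s["image"][150:260,240:390];cv2.imwrite("pics/scz.png",cv2.resize(im,None,fx=5,fy=5,interpolation=cv2.INTER_CUBIC))
E
```

```text
bench 0.0007495788439044748
246 203 [0.557 0.114 0.061]
229 155 [0.716 0.165 0.121]
256 230 [0.459 0.078 0.105]
300 222 [ 0.49  -0.075  0.016]
192 221 [0.498 0.302 0.063]
drum 559.5033569335938 114.4521255493164 130.88111877441406 0.04061463083361683
0.09 34 [0.606 0.132 0.098] [0.622 0.152 0.106] [0.595 0.117 0.091]
0.09 29 [0.559 0.167 0.098] [0.575 0.186 0.106] [0.551 0.153 0.091]
0.09 23 [0.544 0.046 0.099] [0.563 0.056 0.108] [0.531 0.039 0.091]
0.09 13 [0.542 0.069 0.097] [0.556 0.074 0.102] [0.532 0.06  0.09 ]
0.09 12 [0.523 0.139 0.096] [0.53  0.149 0.104] [0.515 0.133 0.091]
0.09 25 [0.503 0.15  0.097] [0.512 0.167 0.105] [0.495 0.136 0.09 ]
0.09 82 [0.461 0.078 0.1  ] [0.477 0.096 0.106] [0.442 0.061 0.092]
0.112 283 [0.712 0.17  0.127] [0.749 0.206 0.135] [0.68  0.134 0.112]
0.112 52 [0.613 0.134 0.123] [0.626 0.147 0.133] [0.601 0.122 0.115]
0.112 9 [0.587 0.081 0.127] [0.59  0.089 0.135] [0.584 0.075 0.116]
0.112 49 [0.568 0.171 0.123] [0.58  0.184 0.133] [0.555 0.16  0.114]
0.112 48 [0.548 0.057 0.123] [0.559 0.069 0.133] [0.536 0.045 0.113]
0.112 49 [0.514 0.151 0.125] [0.527 0.164 0.132] [0.503 0.138 0.112]
0.135 80 [0.601 0.077 0.155] [0.619 0.094 0.172] [0.588 0.061 0.135]
```

View pics/topz.png

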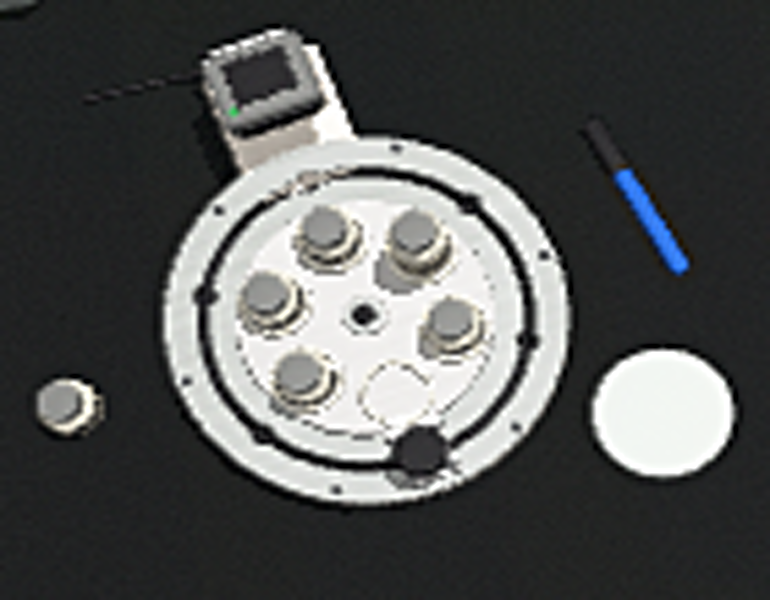

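View pics/scz.png

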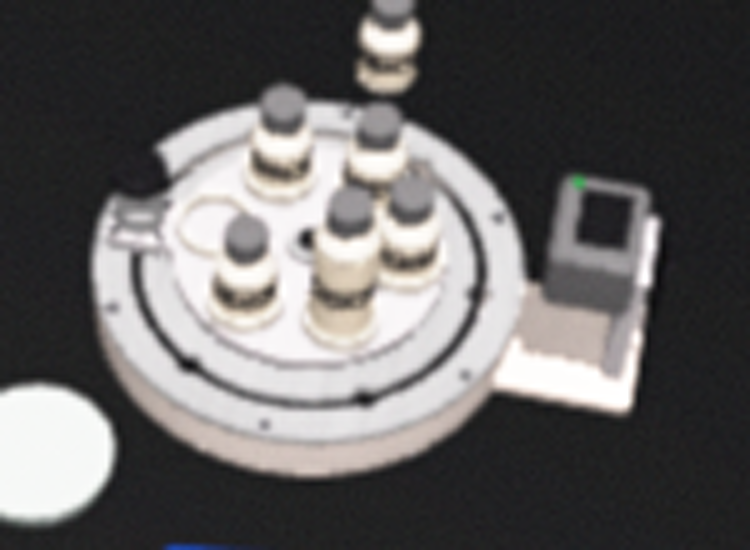

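Axis is at (0.560, 0.114), and the drum radius fits at 131 mm. The knob and reader both give a heading of about 20.1°, and the knob radius is 106 mm. The tall bottle (158 mm high) is clockwise of the reader, so the table has to turn +60° (CCW). Next I'll shut the fingers and move above the knob.

```bash
cat >> h.py <<'E'
AX=np.array([.560,.114]);TH=np.radians(200.1)
def rot(a): return R.from_matrix(np.array([[0,0,-1],[np.cos(a),np.sin(a),0],[np.sin(a),-np.cos(a),0]]).T).as_rotvec()
def kn(d,z,r=.105): t=TH+d; return np.array([AX[0]+r*np.cos(t),AX[1]+r*np.sin(t),z])
E
python3 - <<'E'
from h import *
from cell import manip,cams,inverse_kinematics
s=manip.state();M=R.from_rotvec(s["tcp_rot"]).as_matrix();a0=np.arctan2(M[1,1],M[0,1]);print("a0",np.degrees(a0))
for a in (0,45,90,135,180,-45,-90,-135):
    q=[inverse_kinematics(kn(d,.087),rot(np.radians(a))) for d in(0,np.pi/3)]
    print(a,[None if x is None else np.round(x,2).tolist() for x in q])
E
```

```text
a0 -74.82748976497462
0 [[0.11, 0.02, 2.18, -0.0, 0.94, 0.11], [-0.03, 0.16, 2.03, -0.0, 0.95, -0.03]]
45 [[0.11, 0.02, 2.18, -0.0, 0.94, -0.67], [-0.03, 0.16, 2.03, -0.0, 0.95, -0.81]]
90 [[0.11, 0.02, 2.18, -0.0, 0.94, -1.46], [-0.03, 0.16, 2.03, -0.0, 0.95, -1.6]]
135 [[0.11, 0.02, 2.18, -0.0, 0.94, -2.24], [-0.03, 0.16, 2.03, 0.0, 0.95, -2.38]]
180 [None, None]
-45 [[0.11, 0.02, 2.18, -0.0, 0.94, 0.9], [-0.03, 0.16, 2.03, -0.0, 0.95, 0.76]]
-90 [[0.11, 0.02, 2.18, -0.0, 0.94, 1.68], [-0.03, 0.16, 2.03, -0.0, 0.95, 1.54]]
-135 [[0.11, 0.02, 2.18, 0.0, 0.94, 2.47], [-0.03, 0.16, 2.03, 0.0, 0.95, 2.33]]
```

```bash
python3 - <<'E'
from h import *
from cell import manip,cams
a=np.radians(-70)
manip.set_gripper(0.0)
manip.move_pose(kn(0,.20),rot(a))
s=manip.state();c=cams.capture("wrist")
T=np.eye(4);T[:3,:3]=R.from_rotvec(s["tcp_rot"]).as_matrix();T[:3,3]=s["tool_pos"]
P=cloud(c,T@c["T_tool_cam"]);H=P[...,2]
cv2.imwrite("pics/w1.png",c["image"])
m=(H>.094)&(H<.106)&(np.hypot(P[...,0]-.461,P[...,1]-.078)<.025)&(c["image"].max(-1)<90)
p=P[m];print(len(p),p.mean(0),p.min(0),p.max(0))
print(s["clock"],s["tool_pos"],s["contact_force"],s["gripper_width"])
E
```

```text
1374 [0.46093756 0.08094885 0.09966284] [0.44232598 0.06308253 0.09409274] [0.47744009 0.0981361  0.10187774]
4.1667 [0.46172391 0.07737569 0.20007056] [ 0.90469586 -0.14257924  0.58096403] 0.000515474941463873
```

View pics/w1.png

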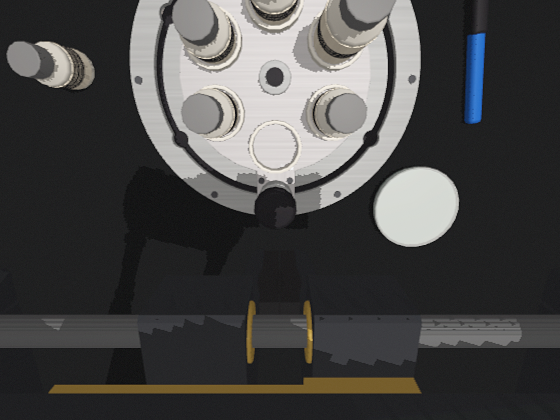

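The wrist view shows the knob at (275,207) px, which works out to (0.4605, 0.0806, 0.0997). That is within 2–3 mm of the top camera. I'll shift the axis 1 mm in y as a compromise, then press.

```bash
sed -i 's/AX=np.array(\[.560,.114\])/AX=np.array([.560,.1152])/' h.py; python3 - <<'E'
from h import *
from cell import manip,cams
manip.move_linear(kn(0,.108),.10)
f0=manip.state()["contact_force"];print(f0)
for z in (.103,.0995,.096,.092,.0885,.087):
    manip.move_linear(kn(0,z),.03);s=manip.state();print(z,s["tool_pos"].round(4),(s["contact_force"]-f0).round(2))
    if s["contact_force"][2]-f0[2]>12: break
print(s["clock"])
E
```

```text
[-0.3786241  -0.60387951  0.30315922]
0.103 [0.4614 0.0791 0.103 ] [0.56 0.82 0.23]
0.0995 [0.4621 0.0792 0.1   ] [1.54 0.87 2.46]
0.096 [0.462  0.0792 0.0963] [2.15 1.44 3.39]
0.092 [0.462  0.0792 0.0924] [2.09 0.87 6.19]
0.0885 [0.4621 0.0792 0.0891] [0.56 1.64 5.55]
0.087 [0.4621 0.0792 0.0877] [ 0.91 -0.25  6.73]
6.9333
```

About 12 mm in at 6.7 N, so the table should be free. Now I'll turn it, rotating the tool with the table.

```bash
python3 - <<'E'
from h import *
from cell import manip,cams
for i in range(1,9):
    d=np.radians(7.5*i)
    manip.move_linear(kn(d,.0868),.05,rot=rot(np.radians(-70)+d));s=manip.state()
    print(i,s["tool_pos"].round(4),s["contact_force"].round(2))
    if i==2:
        c=cams.capture("top");cv2.imwrite("pics/t2.png",cv2.resize(c["image"][140:260,180:320],None,fx=5,fy=5))
        if abs(s["contact_force"][:2]).max()>15: break
c=cams.capture("top");cv2.imwrite("pics/t3.png",cv2.resize(c["image"][140:260,180:320],None,fx=5,fy=5,interpolation=2))
print(s["clock"])
E
```

```text
1 [0.4679 0.0665 0.0876] [0.91 0.89 6.97]
2 [0.4753 0.0548 0.0878] [1.05 0.4  7.24]
3 [0.4842 0.0443 0.0878] [2.16 1.77 6.38]
4 [0.4942 0.0349 0.0879] [2.58 1.97 5.88]
5 [0.5053 0.027  0.0879] [1.18 2.88 6.31]
6 [0.5172 0.0205 0.0879] [1.97 2.41 5.74]
7 [0.5299 0.0157 0.0878] [1.44 2.42 5.58]
8 [0.543  0.0125 0.0877] [0.47 2.94 6.1 ]
10.3833
```

View pics/t3.png

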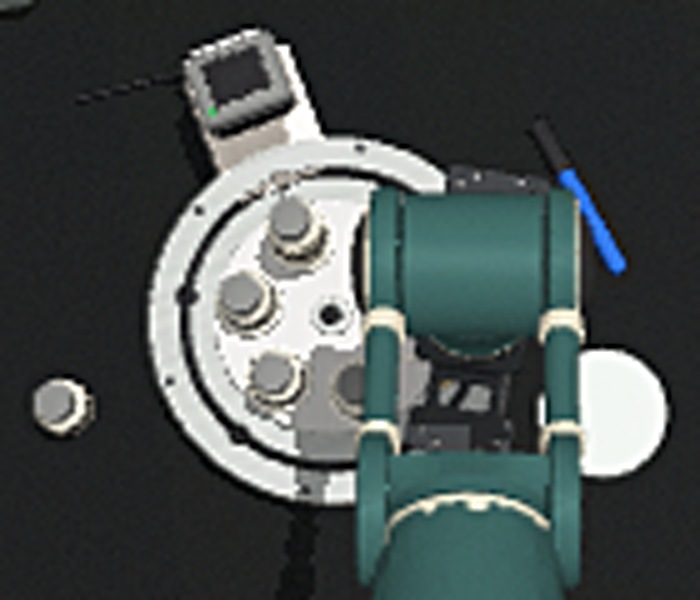

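The tall bottle, at (292,217) px, is now beside the reader. I'll raise slowly. If the plunger follows, contact should last until z ≈ 0.100; if it is caught under the plate, contact ends at about 0.0905.

```bash
python3 - <<'E'
from h import *
from cell import manip,cams
for z in (.0895,.0905,.0915,.093,.095,.097,.0985,.101,.104):
    manip.move_linear(kn(np.pi/3,z),.03);manip.dwell(.1);s=manip.state();print(z,s["tool_pos"].round(4),s["contact_force"].round(2))
manip.move_linear(kn(np.pi/3,.2),.12)
s=manip.state();c=cams.capture("wrist")
T=np.eye(4);T[:3,:3]=R.from_rotvec(s["tcp_rot"]).as_matrix();T[:3,3]=s["tool_pos"]
P=cloud(c,T@c["T_tool_cam"]);H=P[...,2]
cv2.imwrite("pics/w2.png",c["image"])
k=kn(np.pi/3,0)
m=(H>.080)&(H<.106)&(np.hypot(P[...,0]-k[0],P[...,1]-k[1])<.025)&(c["image"].max(-1)<90)
p=P[m];print(k,len(p),p.mean(0),p.min(0),p.max(0),np.median(p[:,2]))
print(s["clock"])
E
```

```text
0.0895 [0.5426 0.0125 0.0902] [0.42 2.23 5.21]
0.0905 [0.5424 0.0125 0.0911] [0.55 3.9  4.92]
0.0915 [0.5423 0.0125 0.092 ] [1.71 2.51 5.14]
0.093 [0.5421 0.0123 0.0933] [0.8  4.04 4.4 ]
0.095 [0.5418 0.0118 0.0949] [0.63 3.65 4.23]
0.097 [0.5418 0.0117 0.0969] [-0.52  2.69  3.9 ]
0.0985 [0.5418 0.0116 0.0984] [-0.49  2.68  3.  ]
0.101 [0.5414 0.0114 0.1005] [-0.4   0.63 -0.34]
0.104 [0.5419 0.0117 0.104 ] [-0.42  0.21  0.26]
[0.54194744 0.01176352 0.        ] 1403 [0.53999243 0.01512715 0.0996471 ] [ 0.5222652  -0.0036891   0.09024856] [0.55683637 0.03108572 0.10239368] 0.09999088604978798
14.5333
```

View pics/w2.png

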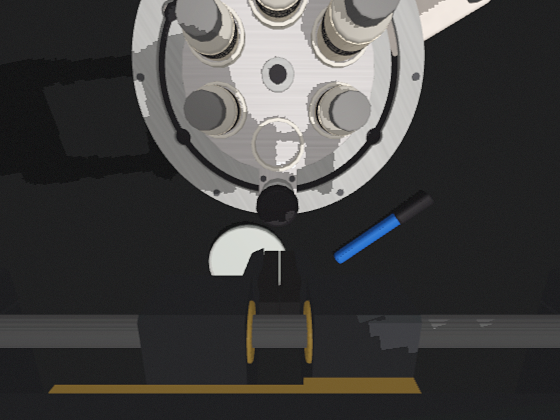

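The force stayed on the fingers until z = 0.100, and the knob top measures 0.100, so the plunger is up in the hole. I'll retreat, check from above, and hand in.

```bash
python3 - <<'E'
from h import *
from cell import manip,cams
manip.move_pose([.30,-.45,.28],rot(np.radians(-60)))
c=cams.capture("top");P=cloud(c);cv2.imwrite("pics/t4.png",cv2.resize(c["image"][140:260,180:320],None,fx=5,fy=5,interpolation=2))
H=P[...,2];m=np.zeros_like(H,bool);m[140:260,180:320]=1
D=np.hypot(P[...,0]-AX[0],P[...,1]-AX[1])
t=P[m&(D<.085)&(H>.137)];print("tall",t.mean(0),"exp",AX+.058*np.array([np.cos(np.radians(20.1)),np.sin(np.radians(20.1))]))
k=kn(np.pi/3,0);p=P[m&(np.hypot(P[...,0]-k[0],P[...,1]-k[1])<.025)&(H>.08)];print("knob",p.mean(0),np.median(p[:,2]),k)
s=manip.state();print(s["clock"],s["contact_force"],s["tool_pos"])
E
```

```text
tall [0.61052028 0.13286845 0.15813169] exp [0.61446747 0.13513226]
knob [0.5395588  0.01041034 0.10085211] 0.10054205274590633 [0.54194744 0.01176352 0.        ]
16.5417 [ 0.42805635  0.0649608  -0.59339376] [ 0.30073534 -0.44933213  0.27973566]
```

View pics/t4.png

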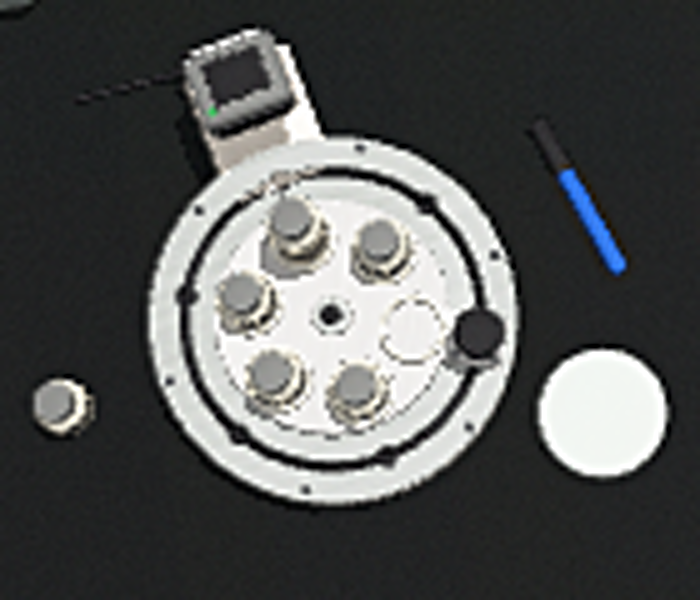

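```bash
python3 -c "
from cell import manip,order
manip.dwell(.3);order.close_job()"
```

```text
the job is handed in; nothing more can be done
```

I pressed the plunger about 12 mm in with the shut fingertips, at roughly 7 N. I turned the table one hole counter-clockwise (+60°), let the plunger up slowly, backed clear, and handed the job in. The last clock reading was 16.5 s, about 0.3 s before hand-in.

- **Plunger:** it stayed in contact with the fingers until z ≈ 0.100 m. Afterwards the knob top measured 0.100 m from the wrist camera and 0.1005 m from the top camera, so it is fully up in the hole.
- **Bottles:** the last top picture shows the tall bottle in front of the reader and all five bottles standing in their nests. The spare bottle, dish and marker look unmoved; I did not measure them or re-check the items farther off.
- **Disagreements:** the tall bottle's cloud centre came out about 4.5 mm short of the computed read spot. I put that down to side-view and calibration bias, since the plunger is seated in the hole. The two cameras also placed the knob 2–3 mm apart at the start and about 5 mm apart at the end.

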